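# Stage the vessels by height on the loading rail

## Task

Line up the four vessels in front of the rail (dish, beaker, small bottle, large bottle) on the rail's four pads in order of height, one to a pad: the tallest on the pad next to the tall end plate, then step by step down to the shortest next to the low end bar. Stand each one upright in the middle of its pad, setting it down gently rather than dropping it, and leave them all standing still.

Things in the scene. Friction and masses are not known exactly. Their poses are not given: they have to be found in the camera images.
- dish: Low round culture dish with its lid on, clear with a pinkish filling; 57 mm across, 14 mm high, about 14 g: the shortest vessel. Origin: centre of its underside; z up. Grip it across the rim with the fingertips close to the bench.
- cup: Open clear glass beaker, 52 mm across, 70 mm high, about 50 g. Origin: centre of its underside; z up. Grip it across the outside.
- small_bottle: Small round clear glass bottle with a blue screw cap, 104 mm high, about 0.2 kg. It is solid and 56 mm across up to 92 mm above its base; above that only the 35 mm wide cap. Origin: centre of its underside; z up. Grip it across the body.
- large_bottle: Large round glass bottle with a blue screw cap and beige contents, 142 mm high, about 0.4 kg: the tallest vessel. It is solid and 69 mm across up to 130 mm above its base; above that only the 42 mm wide cap. Origin: centre of its underside; z up. Grip it across the body (or the top 10 mm of the cap). (A similar bottle that stands beyond the rail at the back of the bench is fixed equipment and no part of the job.)
- pad_1: Round flat black rubber pad, 78 mm across, 3 mm thick, fixed on the aluminium loading rail; an end pad, the one farthest to the robot's left (+y). Origin: centre of its underside, which is 8 mm above the bench, so its top is 11 mm above the bench; its y axis runs along the rail, x across it. The rail is a fixed flat strip 500 mm long, 100 mm wide and 8 mm high, running roughly from left to right; its four pads stand in a straight row 100 mm apart, 1 to 4 from left to right.
- pad_2: Round flat black rubber pad, 78 mm across, 3 mm thick, fixed on the aluminium loading rail; second from the left end. Origin: centre of its underside, which is 8 mm above the bench, so its top is 11 mm above the bench; its y axis runs along the rail, x across it.
- pad_3: Round flat black rubber pad, 78 mm across, 3 mm thick, fixed on the aluminium loading rail; third from the left end. Origin: centre of its underside, which is 8 mm above the bench, so its top is 11 mm above the bench; its y axis runs along the rail, x across it.
- pad_4: Round flat black rubber pad, 78 mm across, 3 mm thick, fixed on the aluminium loading rail; an end pad, the one farthest to the robot's right (-y). Origin: centre of its underside, which is 8 mm above the bench, so its top is 11 mm above the bench; its y axis runs along the rail, x across it.
- stop_tall: Tall upright steel plate fixed across one end of the rail, 18 mm thick along the rail, 85 mm wide, 70 mm high; its middle is 75 mm beyond the centre of the nearest pad. It may be at either end. Origin: centre of its underside, 8 mm above the bench.
- stop_low: Low steel bar fixed across the other end of the rail, 18 mm thick along the rail, 85 mm wide, 12 mm high; its middle is 75 mm beyond the centre of the nearest pad. Origin: centre of its underside, 8 mm above the bench.
There are look-alikes about, which are no part of the job. Leave any orange look-alike of the large_bottle alone.

How it is judged:
By the outcome, as a careful person would: the job done as asked, in the order asked, and still so for the second after the job is handed in, with the robot touching nothing.
It also fails if it takes over 96 s, if anything falls off the work surface, if the arm or the gripper's body presses on something with over 40 N, if the wrist force passes 120 N, or if a joint passes its speed limit or range.

## Robot

A 6-joint arm with a two-finger parallel gripper is mounted at the origin on a cart in front of the work surface, level with it; the furniture and walls round the work are solid. World frame = base frame: x ahead of the robot, y to its left, z up, the work surface at z = 0. Lengths are in mm, angles in rad, forces in N, time in s.
With the tool pointing down it reaches from about 350 to 875 mm from the base axis. Payload 4.2 kg.
Tool frame: the origin (TCP) lies midway between the tips of the shut fingers; the grasp point (between the pads) lies 19 mm behind it (arm.tcp_to_grasp is the distance from the TCP to the grasp point, in mm); z points along the fingers, y is the line along which they close (so a half turn about z gives the same grasp; the last joint's range is limited). The gripper opens to 85 mm and grips with 20 to 120 N. Pads are 22 mm wide; open, the fingers measure 114 mm over their backs; the gripper's body (76 mm by 85 mm) begins 54 mm behind the grasp point. The pads swing forward as they close: fully open they stand 13 mm farther back than shut.
Start: joints at [-1.02, 0.385, 0.008, 0, -1.194, -0.259], TCP at [179.814, -598.553, 231.312] pointing down, gripper open.
Joint ranges: [-3.14, 3.14], [-1.21, 2.06], [-1.07, 1.41], [-3.16, 2.05], [-2.99, -0.16], [-3.1, 3.1]. Speed limits (rad/s): [2.79, 2.79, 3.14, 3.14, 3.14, 3.14].

## Interface

Orientations are given as a unit quaternion [x, y, z, w].
In Python, from bench import arm, imaging, job, models gives the robot as it stands.
- The arm moves only by the tool arm_command, never from a script. Its argument "rows" is a list of rows, each an object with "grip": the opening, from 0 (shut) to 1 (fully open); "linear": the shift along the tool's x, y, z in mm, a list of three; "rot": the turn, a rotation vector about the tool's x, y, z in rad, a list of three. In form: [{"grip": grip, "linear": [tx, ty, tz], "rot": [rx, ry, rz]}, ...]. A call has 1 to 10 rows; each row is the pose to reach, as a shift and turn from the pose commanded when the call began, along the tool's axes at that moment; what a row does not reach only later rows make up. A row lasts 1/8 s, in which the tool goes at most 62.5 mm and 10.7 degrees, less where a joint would pass 70% of its speed; a pose out of reach is approached as far as the arm can. A call with a gripper value outside its range is refused whole. The fingers move at their own pace and stop on an object; the grip force is fixed at half the most. Time passes only in rows, so rows that repeat a pose let the fingers close. It gives the time, the measured TCP pose, the force, the opening and the grip force at its end, in the units of the state.
- arm.read_state(): the state, without advancing time (a new reading comes with each control period).
- imaging.get_image(name): name is "scene" or "top" or "wrist"; returns a dict with "frame" (384x512x3 uint8, red, green, blue), "fx", "fy", "cx", "cy" (pixels), "extrinsics" (4x4, takes a point from world to camera coordinates); the wrist camera has in their place "T_tool_cam" (4x4, takes a point from camera to tool coordinates, whose origin is the TCP and whose axes are the flange's). Camera axes: x right, y down, z forward; pixel columns grow to the right and rows downward; lengths in mm; the calibration is good to about 2 mm. A picture is of the moment at which its call begins: read the wrist's pose just before it. There is no depth.
- job.job_done(): hands the job in; it is judged then, once.
Trained networks look in a picture, given as the dict that the camera call returned (one of the last four; its "shot" number tells which), for a name from the list of things; names that differ only in an ending like _2 or _b are one class to them, and where a whole thing is asked for, a point or a joint stands for the part that bears it (a point fixed in the world has none). Each returns a list of dicts, best first, with "score" (0 to 1); they miss things now and then, are a little off and sometimes report something else, mostly with a low value. They report only what shows in the picture. A call takes as long as a camera call. They do not tell look-alikes from the thing itself.
- models.spot_in(picture, query): "rect" ([left, top, right, bottom] in pixels, round what is visible of it).
- models.tip_of(picture, query): "pixel" ([column, row] in pixels: a listed point, or the origin of a listed thing).
The state is a dict: "clock": time; "joints": joint angles; "joint_vel": joint speeds; "joint_efforts": joint torques, N m; "position": TCP position; "ee_rot": TCP orientation; "contact_force": force on the tool from outside, world axes, zero at the start; "wrist_torque": the same for the moment, N m; "gripper_width": finger opening in mm; "grasp_force": force on a finger pad.
Only numpy, scipy, OpenCV 4.12 (cv2) and the standard library are available. Lean on these libraries where they do the work, as an engineer would, in place of code of your own. Each camera call takes 0.05 s, during which the arm holds its last target. There are 200 camera calls.

## Working session

There is one attempt and no reset: what is moved stays moved. The work goes in short steps, Python scripts to look and compute and a tool call to move; the robot and the scene stay as the last step left them, time stands still between calls to the robot, and variables do not carry over. Pictures are saved under pics/ and viewed, at most 14 in all, crops included, and the job is handed in when it is done.

Besides the shell and the picture viewer there is one more tool, called after "Emit:" by a JSON object that holds its "op" and its "data". arm_command: Moves the arm, as the interface text tells. Its arguments: {"type":"object","properties":{"rows":{"type":"array"}},"required":["rows"]}

```bash
mkdir -p pics; cat > h.py <<'E'
import numpy as np, cv2
from bench import arm, imaging, job, models
from scipy.spatial.transform import Rotation as R
def ray(im,px,st=None):
    K=np.array([[im['fx'],0,im['cx']],[0,im['fy'],im['cy']],[0,0,1]])
    d=np.linalg.solve(K,[px[0],px[1],1])
    if 'extrinsics' in im: T=np.linalg.inv(np.array(im['extrinsics']))
    else:
        T=np.eye(4);T[:3,:3]=R.from_quat(st['ee_rot']).as_matrix();T[:3,3]=st['position'];T=T@np.array(im['T_tool_cam'])
    return T[:3,3],T[:3,:3]@d
def at_z(im,px,z,st=None):
    o,d=ray(im,px,st);return o+d*(z-o[2])/d[2]
def proj(im,p):
    c=(np.array(im['extrinsics'])@np.append(p,1))[:3];return np.array([im['fx']*c[0]/c[2]+im['cx'],im['fy']*c[1]/c[2]+im['cy']])
def save(im,n,s=1.5,crop=None):
    f=im['frame'][:,:,::-1]
    if crop: a,b,c,d=crop;f=f[b:d,a:c]
    cv2.imwrite('pics/'+n,cv2.resize(f,None,fx=s,fy=s,interpolation=cv2.INTER_CUBIC))
E
python3 - <<'E'
from h import *
print(arm.read_state())
for c in ['top','scene']:
    im=imaging.get_image(c);save(im,c+'0.png')
    print(c,np.linalg.inv(im['extrinsics'])[:3,3].round(),im['fx'])
    for q in ['dish','cup','small_bottle','large_bottle','pad_1','stop_tall','stop_low']:
        for r in models.tip_of(im,q)[:5]:
            print(q,np.round(r['pixel']),round(r['score'],2),at_z(im,r['pixel'],8 if 'pad' in q or 'stop' in q else 0).round())
        print('  rects',[(np.round(r['rect']).astype(int).tolist(),round(r['score'],2)) for r in models.spot_in(im,q)[:5]])
E
```

```text
{'clock': 0.0, 'joints': array([-1.02043646e+00,  3.85547567e-01,  6.61163033e-03, -5.48882993e-04,
       -1.19396297e+00, -2.58636999e-01]), 'joint_vel': array([ 0.00034911, -0.0018282 , -0.0008471 , -0.0007203 , -0.00058304,
        0.00044479]), 'joint_efforts': array([-1.98844104e-04, -3.92290378e+01,  1.88402188e+01,  4.18610975e+00,
       -4.60826734e-03, -1.27164643e-05]), 'position': array([ 179.636005  , -598.01517156,  230.21403534]), 'ee_rot': array([-1.45244501e-01,  9.89395201e-01,  1.06683877e-03, -1.79249182e-04]), 'contact_force': array([ 0.46530362,  0.02652855, -0.12142392]), 'wrist_torque': array([-0.03108379,  0.00857226,  0.0269808 ]), 'grasp_force': 0.0, 'gripper_width': 85.27694716589995}
top [ 282.   22. 1076.] 403.9680143485839
dish [366. 230.] 0.94 [ 430. -255.    0.]
  rects [([355, 218, 377, 237], 0.82)]
cup [243. 220.] 0.8 [440.  76.   0.]
  rects [([230, 205, 250, 228], 0.75)]
small_bottle [174. 220.] 0.93 [430. 260.   0.]
  rects []
large_bottle [265. 259.] 0.67 [340.  12.   0.]
  rects [([286, 206, 321, 238], 0.78), ([253, 242, 279, 272], 0.59)]
pad_
[... 757 characters left out ...]
[291. 170.] 0.94 [441. -77.   0.]
large_bottle [316. 207.] 0.93 [340.   9.   0.]
large_bottle [186. 207.] 0.15 [630. 142.   0.]
  rects [([280, 124, 310, 179], 0.72), ([305, 164, 331, 217], 0.61)]
pad_1 [222. 161.] 0.97 [615. -26.   8.]
pad_1 [256. 114.] 0.85 [ 610. -232.    8.]
pad_1 [239. 139.] 0.74 [ 609. -118.    8.]
pad_1 [204. 189.] 0.59 [613.  77.   8.]
  rects [([208, 150, 235, 172], 0.84), ([192, 178, 217, 199], 0.83), ([225, 129, 255, 147], 0.69), ([242, 104, 267, 124], 0.63)]
stop_tall [265. 100.] 0.65 [ 613. -297.    8.]
  rects [([250, 75, 278, 106], 0.96)]
stop_low [190. 203.] 0.5 [624. 130.   8.]
stop_low [222. 160.] 0.18 [616. -29.   8.]
  rects [([170, 199, 202, 218], 0.51)]
```

View pics/top0.png

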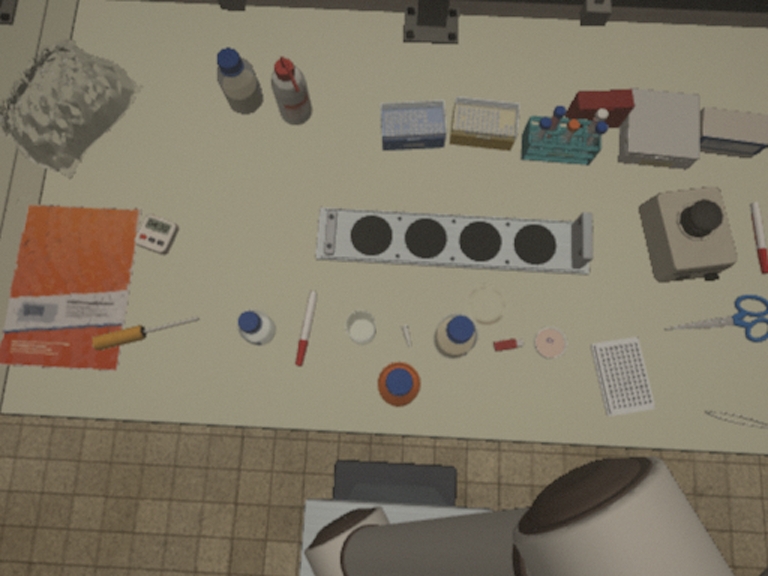

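View pics/scene0.png

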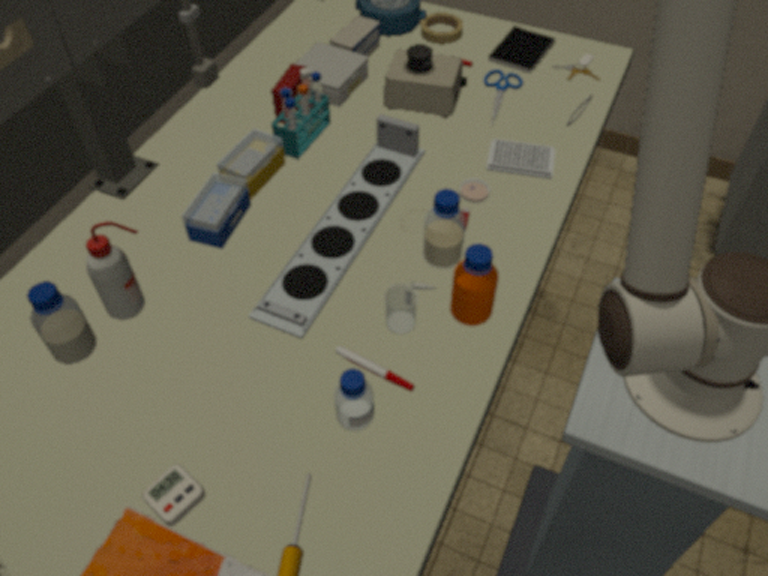

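Tall plate is at the right (−y), so large→pad_4, small→pad_3, cup→pad_2, dish→pad_1. Candidates in the top picture (native pixels): 
- Large bottle: beige (305,223) fits. The orange one (266,256) is a look-alike, and the back one (158,55) is fixed equipment.
- Dish: the pink disc (366,229) fits. The clear ring at (325,203) is not filled.

I'll confirm this in one crop.

```bash
python3 - <<'E'
from h import *
for c in ['top','scene']:
    im=imaging.get_image(c)
    if c=='top': save(im,'crop1.png',3.2,(150,130,400,290))
    g=im['frame'].max(axis=2); m=(g<60).astype(np.uint8)
    n,l,s,ce=cv2.connectedComponentsWithStats(m)
    for i in range(1,n):
        p=at_z(im,ce[i],11)
        if 200<s[i,4]<900 and 560<p[0]<670 and -280<p[1]<140: print(c,ce[i].round(1),s[i,4],p.round(1))
E
```

```text
top [247.2 156.6] 525 [615.2  74.2  11. ]
top [283.3 158.6] 527 [614.6 -25.5  11. ]
top [319.6 160.6] 537 [ 613.9 -125.3   11. ]
top [356.  162.6] 541 [ 613.3 -225.    11. ]
scene [253.8 114.7] 324 [ 613.8 -222.3   11. ]
scene [238.4 136.8] 375 [ 614.4 -122.6   11. ]
scene [221.6 161. ] 434 [614.9 -23.   11. ]
scene [203.  187.6] 506 [615.7  76.7  11. ]
```

View pics/crop1.png

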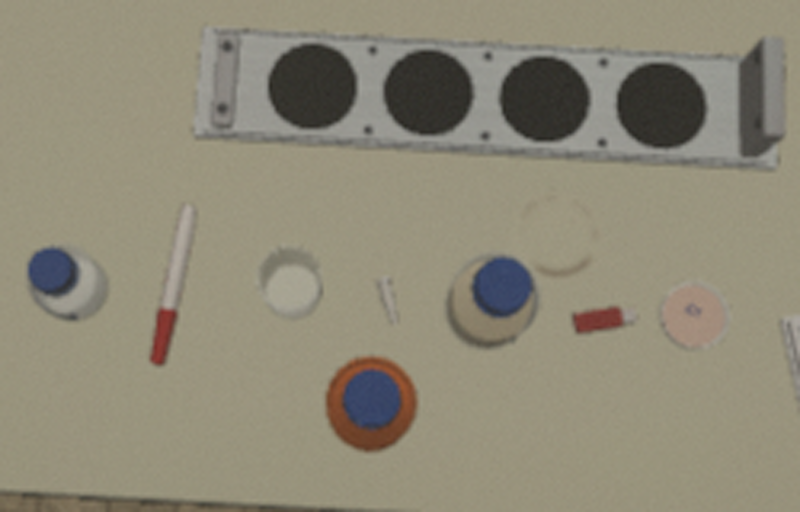

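The crop confirms the pink dish at crop pixel (695,315), the beige bottle at (492,300), and the plate at the right end. Next I'll measure the vessels by colour in both views.

```bash
python3 - <<'E'
from h import *
for c in ['top','scene']:
    im=imaging.get_image(c)
    hsv=cv2.cvtColor(im['frame'],cv2.COLOR_RGB2HSV)
    blue=cv2.inRange(hsv,(105,90,30),(130,255,255))
    pink=cv2.inRange(hsv,(0,35,100),(14,110,255))|cv2.inRange(hsv,(172,30,100),(180,110,255))
    for nm,m,z0,lo in [('blue142',blue,142,60),('blue104',blue,104,60),('pink',pink,12,40)]:
        n,l,s,ce=cv2.connectedComponentsWithStats(m)
        for i in range(1,n):
            p=at_z(im,ce[i],z0)
            if s[i,4]>lo and 300<p[0]<520 and -320<p[1]<320: print(c,nm,ce[i].round(1),s[i,4],p.round(1))
    for r in models.tip_of(im,'cup')[:1]: print(c,'cup',at_z(im,r['pixel'],0).round(1))
im=imaging.get_image('top'); print('cup floor',at_z(im,(241.2,220.9),2).round(1), 'ring',at_z(im,(324.5,204),2).round(1))
E
```

```text
top blue142 [165.  213.6] 117 [424.9 251.8 142. ]
top blue142 [306.8 218.5] 202 [430.6 -80.  142. ]
top blue142 [265.7 254.1] 218 [343.4  11.9 142. ]
top blue104 [165.  213.6] 117 [430.8 261.2 104. ]
top blue104 [306.8 218.5] 202 [436.7 -84.2 104. ]
top blue104 [265.7 254.1] 218 [345.9  11.5 104. ]
top pink [366.2 228.5] 267 [ 432.7 -251.6   12. ]
top cup [438.1  75.7   0. ]
scene blue142 [297.3 135.2] 235 [427.2 -65.  142. ]
scene blue142 [318.7 171.8] 254 [342.7  22.8 142. ]
scene blue142 [234.6 255.1] 223 [416.9 288.5 142. ]
scene blue104 [297.3 135.2] 235 [ 439.4 -102.7  104. ]
scene blue104 [318.7 171.8] 254 [350.7 -10.5 104. ]
scene blue104 [234.6 255.1] 223 [428.5 268.4 104. ]
scene cup [431.9  84.5   0. ]
cup floor [437.3  80.1   2. ] ring [ 494.9 -142.     2. ]
```

Emit:
{"op": "arm_command", "data": {"rows": [{"grip": 1, "linear": [0, 0, 0], "rot": [0, 0, -0.18]}, {"grip": 1, "linear": [0, 0, 0], "rot": [0, 0, -0.36]}, {"grip": 1, "linear": [0, 0, 0], "rot": [0, 0, -0.54]}, {"grip": 1, "linear": [0, 0, 0], "rot": [0, 0, -0.72]}, {"grip": 1, "linear": [0, 0, 0], "rot": [0, 0, -0.9]}, {"grip": 1, "linear": [0, 0, 0], "rot": [0, 0, -1.08]}, {"grip": 1, "linear": [0, 0, 0], "rot": [0, 0, -1.26]}, {"grip": 1, "linear": [0, 0, 0], "rot": [0, 0, -1.279]}, {"grip": 1, "linear": [0, 0, 0], "rot": [0, 0, -1.279]}]}}

```text
clock: 2.98
position: [179.8, -598.6, 231.3]
ee_rot: [-0.706, 0.708, 0.0, 0.0]
contact_force: [-0.0, -0.1, 0.1]
gripper_width: 85.3
grasp_force: 0.0
```

Emit:
{"op": "arm_command", "data": {"rows": [{"grip": 1, "linear": [-52, -25, -3], "rot": [0, 0, 0]}, {"grip": 1, "linear": [-104, -50, -5], "rot": [0, 0, 0]}, {"grip": 1, "linear": [-156, -75, -10], "rot": [0, 0, 0]}, {"grip": 1, "linear": [-208, -101, -10], "rot": [0, 0, 0]}, {"grip": 1, "linear": [-260, -126, -10], "rot": [0, 0, 0]}, {"grip": 1, "linear": [-313, -151, -10], "rot": [0, 0, 0]}, {"grip": 1, "linear": [-365, -176, -10], "rot": [0, 0, 0]}, {"grip": 1, "linear": [-417, -202, -10], "rot": [0, 0, 0]}, {"grip": 1, "linear": [-469, -227, -10], "rot": [0, 0, 0]}, {"grip": 1, "linear": [-521, -252, -10], "rot": [0, 0, 0]}]}}

```text
clock: 4.22
position: [432.4, -75.7, 241.9]
ee_rot: [-0.707, 0.708, -0.0, 0.001]
contact_force: [1.4, -1.0, 0.2]
gripper_width: 85.4
grasp_force: 0.0
```

Emit:
{"op": "arm_command", "data": {"rows": [{"grip": 1, "linear": [0, 0, 0], "rot": [0, 0, 0]}, {"grip": 1, "linear": [0, 0, 0], "rot": [0, 0, 0]}]}}

```text
clock: 4.47
position: [431.6, -77.5, 241.3]
ee_rot: [-0.707, 0.707, 0.0, -0.0]
contact_force: [0.0, -0.2, -0.5]
gripper_width: 85.5
grasp_force: 0.0
```

```bash
cat >> h.py <<'E'
def wr(name):
    st=arm.read_state();im=imaging.get_image('wrist');save(im,name);return st,im
def caps(im,st,z,col):
    hsv=cv2.cvtColor(im['frame'],cv2.COLOR_RGB2HSV)
    m=cv2.inRange(hsv,*col);n,l,s,ce=cv2.connectedComponentsWithStats(m)
    for i in range(1,n):
        if s[i,4]>150: print(ce[i].round(),s[i].tolist(),at_z(im,ce[i],z,st).round(1))
E
python3 - <<'E'
from h import *
st,im=wr('w1.png');print(st['position'],im['T_tool_cam'])
caps(im,st,142,((105,90,30),(130,255,255)))
E
```

```text
[431.56735578 -77.45445341 241.25762894] [[-3.40860013e-04 -9.50786442e-01 -3.09846779e-01  7.85672519e+01]
 [ 9.99999822e-01 -1.72196937e-04 -5.71693658e-04  7.30962427e-01]
 [ 4.90203912e-04 -3.09846918e-01  9.50786331e-01 -1.41447773e+02]
 [ 0.00000000e+00  0.00000000e+00  0.00000000e+00  1.00000000e+00]]
[252. 183.] [227, 153, 52, 58, 2266] [432.8 -83.1 142. ]
[340. 281.] [324, 253, 32, 56, 1070] [359.4   2.9 142. ]
```

View pics/w1.png

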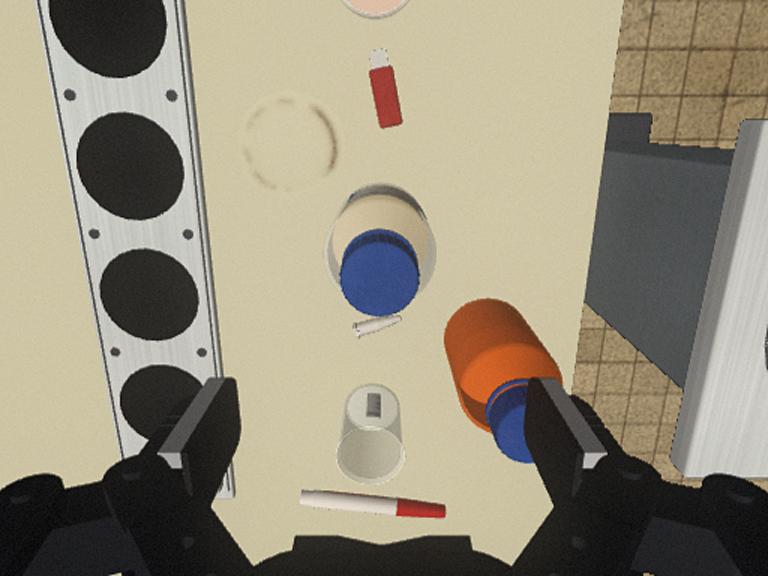

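The wrist view shows the beige bottle between the open fingers, with its cap disc centre at about (253,187) native, which gives (432.5,−79.5). The orange bottle is clear of the fingers. Descending.

Emit:
{"op": "arm_command", "data": {"rows": [{"grip": 1, "linear": [2, -1, 40], "rot": [0, 0, 0]}, {"grip": 1, "linear": [2, -1, 80], "rot": [0, 0, 0]}, {"grip": 1, "linear": [2, -1, 110], "rot": [0, 0, 0]}, {"grip": 1, "linear": [2, -1, 135], "rot": [0, 0, 0]}, {"grip": 1, "linear": [2, -1, 155], "rot": [0, 0, 0]}, {"grip": 1, "linear": [2, -1, 161], "rot": [0, 0, 0]}, {"grip": 1, "linear": [2, -1, 161], "rot": [0, 0, 0]}]}}

```text
clock: 5.4
position: [432.8, -80.3, 80.5]
ee_rot: [-0.707, 0.708, -0.0, -0.0]
contact_force: [-0.5, 0.3, 1.0]
gripper_width: 85.2
grasp_force: 0.0
```

Emit:
{"op": "arm_command", "data": {"rows": [{"grip": 0.5, "linear": [0, 0, 0], "rot": [0, 0, 0]}, {"grip": 0.5, "linear": [0, 0, 0], "rot": [0, 0, 0]}, {"grip": 0.5, "linear": [0, 0, 0], "rot": [0, 0, 0]}, {"grip": 0.5, "linear": [0, 0, 0], "rot": [0, 0, 0]}, {"grip": 0.5, "linear": [0, 0, 0], "rot": [0, 0, 0]}, {"grip": 0.5, "linear": [0, 0, 0], "rot": [0, 0, 0]}]}}

```text
clock: 6.15
position: [433.3, -79.7, 81.6]
ee_rot: [0.707, -0.707, 0.001, -0.001]
contact_force: [-2.0, -0.6, 6.4]
gripper_width: 68.0
grasp_force: 67.2
```

Emit:
{"op": "arm_command", "data": {"rows": [{"grip": 0.5, "linear": [0, 0, -15], "rot": [0, 0, 0]}, {"grip": 0.5, "linear": [0, 0, -45], "rot": [0, 0, 0]}, {"grip": 0.5, "linear": [10, -13, -70], "rot": [0, 0, 0]}, {"grip": 0.5, "linear": [36, -45, -80], "rot": [0, 0, 0]}, {"grip": 0.5, "linear": [66, -83, -80], "rot": [0, 0, 0]}, {"grip": 0.5, "linear": [96, -121, -80], "rot": [0, 0, 0]}, {"grip": 0.5, "linear": [122, -153, -80], "rot": [0, 0, 0]}, {"grip": 0.5, "linear": [138, -173, -80], "rot": [0, 0, 0]}, {"grip": 0.5, "linear": [144, -181, -80], "rot": [0, 0, 0]}, {"grip": 0.5, "linear": [144, -181, -80], "rot": [0, 0, 0]}]}}

```text
clock: 7.4
position: [613.2, -223.3, 159.3]
ee_rot: [-0.707, 0.707, 0.001, -0.0]
contact_force: [-0.3, 0.8, -3.6]
gripper_width: 67.8
grasp_force: 69.0
```

Emit:
{"op": "arm_command", "data": {"rows": [{"grip": 0.5, "linear": [0, 0, 15], "rot": [0, 0, 0]}, {"grip": 0.5, "linear": [0, 0, 35], "rot": [0, 0, 0]}, {"grip": 0.5, "linear": [0, 0, 50], "rot": [0, 0, 0]}, {"grip": 0.5, "linear": [0, 0, 59], "rot": [0, 0, 0]}, {"grip": 0.5, "linear": [0, 0, 64], "rot": [0, 0, 0]}, {"grip": 0.5, "linear": [0, 0, 66], "rot": [0, 0, 0]}, {"grip": 0.5, "linear": [0, 0, 66], "rot": [0, 0, 0]}]}}

```text
clock: 8.28
position: [614.1, -223.6, 94.7]
ee_rot: [0.707, -0.707, 0.0, -0.0]
contact_force: [0.3, 0.1, -3.3]
gripper_width: 68.0
grasp_force: 69.0
```

```bash
python3 - <<'E'
from h import *
print(arm.read_state()['position'])
im=imaging.get_image('top');save(im,'t2.png',4,(230,130,400,230))
E
```

```text
[ 614.07842826 -223.59876532   94.66330982]
```

View pics/t2.png

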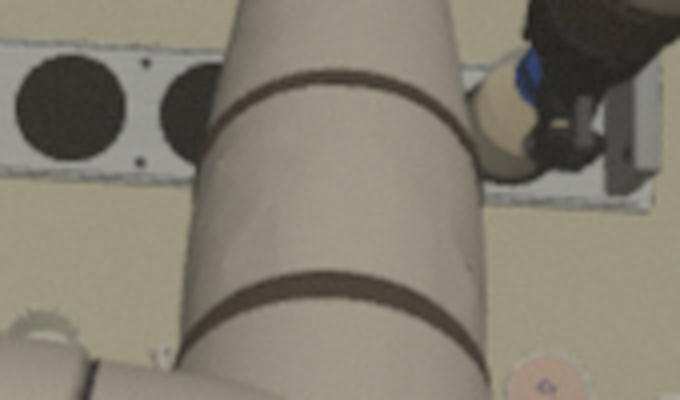

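The arm hides most of this view, but the bottle is over the pad with about 3 mm left to go. Lowering to contact.

Emit:
{"op": "arm_command", "data": {"rows": [{"grip": 0.5, "linear": [0, 0, 1], "rot": [0, 0, 0]}, {"grip": 0.5, "linear": [0, 0, 2], "rot": [0, 0, 0]}, {"grip": 0.5, "linear": [0, 0, 2.5], "rot": [0, 0, 0]}, {"grip": 0.5, "linear": [0, 0, 3], "rot": [0, 0, 0]}, {"grip": 0.5, "linear": [0, 0, 3], "rot": [0, 0, 0]}]}}

```text
clock: 8.95
position: [613.9, -223.7, 92.7]
ee_rot: [0.707, -0.707, 0.0, -0.0]
contact_force: [-3.0, 1.6, 5.5]
gripper_width: 68.1
grasp_force: 69.1
```

Emit:
{"op": "arm_command", "data": {"rows": [{"grip": 0.88, "linear": [0, 0, 0], "rot": [0, 0, 0]}, {"grip": 0.94, "linear": [0, 0, 0], "rot": [0, 0, 0]}, {"grip": 1, "linear": [0, 0, 0], "rot": [0, 0, 0]}, {"grip": 1, "linear": [0, 0, 0], "rot": [0, 0, 0]}, {"grip": 1, "linear": [0, 0, 0], "rot": [0, 0, 0]}, {"grip": 1, "linear": [0, 0, -30], "rot": [0, 0, 0]}, {"grip": 1, "linear": [0, 0, -80], "rot": [0, 0, 0]}, {"grip": 1, "linear": [0, 0, -130], "rot": [0, 0, 0]}, {"grip": 1, "linear": [-40, 25, -140], "rot": [0, 0, 0]}]}}

```text
clock: 10.07
position: [591.5, -185.1, 235.3]
ee_rot: [-0.706, 0.708, -0.004, 0.002]
contact_force: [-0.2, 1.1, -1.2]
gripper_width: 85.3
grasp_force: 0.0
```

Emit:
{"op": "arm_command", "data": {"rows": [{"grip": 1, "linear": [-50, 18, 0], "rot": [0, 0, 0]}, {"grip": 1, "linear": [-105, 37, 0], "rot": [0, 0, 0]}, {"grip": 1, "linear": [-160, 56, 0], "rot": [0, 0, 0]}, {"grip": 1, "linear": [-215, 76, 0], "rot": [0, 0, 0]}, {"grip": 1, "linear": [-270, 95, 0], "rot": [0, 0, 0]}, {"grip": 1, "linear": [-325, 115, 0], "rot": [0, 0, 0]}, {"grip": 1, "linear": [-380, 134, 0], "rot": [0, 0, 0]}, {"grip": 1, "linear": [-430, 152, 0], "rot": [0, 0, 0]}, {"grip": 1, "linear": [-447, 158, 0], "rot": [0, 0, 0]}, {"grip": 1, "linear": [-447, 158, 0], "rot": [0, 0, 0]}]}}

```text
clock: 11.32
position: [430.5, 264.1, 231.3]
ee_rot: [0.708, -0.706, 0.0, 0.0]
contact_force: [-0.2, 0.2, -0.9]
gripper_width: 85.5
grasp_force: 0.0
```

Emit:
{"op": "arm_command", "data": {"rows": [{"grip": 1, "linear": [0, 0, 0], "rot": [0, 0, 0]}, {"grip": 1, "linear": [0, 0, 0], "rot": [0, 0, 0]}]}}

```text
clock: 11.58
position: [431.2, 262.3, 231.3]
ee_rot: [-0.706, 0.708, -0.0, -0.0]
contact_force: [1.1, -0.4, 0.0]
gripper_width: 85.4
grasp_force: 0.0
```

```bash
python3 - <<'E'
from h import *
st,im=wr('w2.png');print(st['position'])
caps(im,st,104,((105,90,30),(130,255,255)))
im=imaging.get_image('top');save(im,'t3.png',4,(230,130,400,230))
E
```

```text
[431.21151545 262.30029901 231.32568801]
[252. 178.] [233, 156, 39, 42, 1180] [432.8 260.7 104. ]
```

View pics/w2.png

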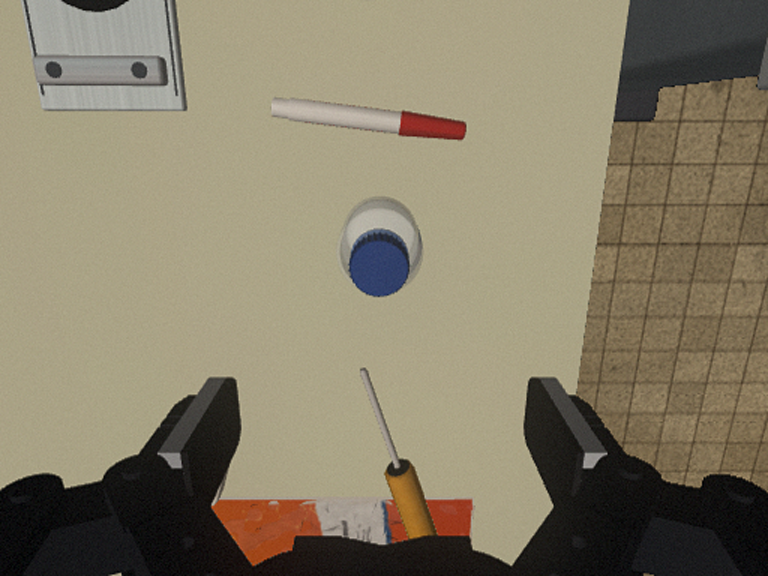

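View pics/t3.png

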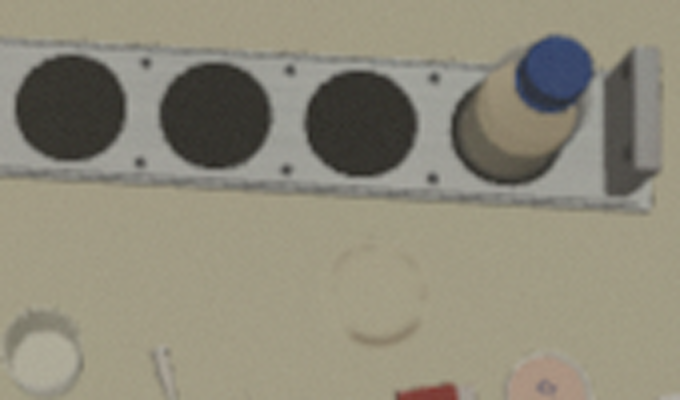

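The large bottle stands upright on pad 4. The small bottle's cap is at (252,178) native, giving about (432,261.5).

Emit:
{"op": "arm_command", "data": {"rows": [{"grip": 1, "linear": [2, -1, 45], "rot": [0, 0, 0]}, {"grip": 1, "linear": [2, -1, 95], "rot": [0, 0, 0]}, {"grip": 1, "linear": [2, -1, 135], "rot": [0, 0, 0]}, {"grip": 1, "linear": [2, -1, 165], "rot": [0, 0, 0]}, {"grip": 1, "linear": [2, -1, 180], "rot": [0, 0, 0]}, {"grip": 1, "linear": [2, -1, 186], "rot": [0, 0, 0]}, {"grip": 1, "linear": [2, -1, 186], "rot": [0, 0, 0]}]}}

```text
clock: 12.55
position: [432.1, 261.3, 45.4]
ee_rot: [-0.707, 0.707, -0.0, 0.0]
contact_force: [-0.2, -0.4, -0.2]
gripper_width: 85.3
grasp_force: 0.0
```

Emit:
{"op": "arm_command", "data": {"rows": [{"grip": 0.4, "linear": [0, 0, 0], "rot": [0, 0, 0]}, {"grip": 0.4, "linear": [0, 0, 0], "rot": [0, 0, 0]}, {"grip": 0.4, "linear": [0, 0, 0], "rot": [0, 0, 0]}, {"grip": 0.4, "linear": [0, 0, 0], "rot": [0, 0, 0]}, {"grip": 0.4, "linear": [0, 0, 0], "rot": [0, 0, 0]}, {"grip": 0.4, "linear": [0, 0, 0], "rot": [0, 0, 0]}]}}

```text
clock: 13.3
position: [432.4, 262.0, 46.4]
ee_rot: [0.707, -0.707, 0.0, -0.001]
contact_force: [0.5, -1.4, 5.8]
gripper_width: 54.9
grasp_force: 62.6
```

Emit:
{"op": "arm_command", "data": {"rows": [{"grip": 0.4, "linear": [0, 0, -15], "rot": [0, 0, 0]}, {"grip": 0.4, "linear": [0, 0, -50], "rot": [0, 0, 0]}, {"grip": 0.4, "linear": [10, -5, -90], "rot": [0, 0, 0]}, {"grip": 0.4, "linear": [40, -19, -110], "rot": [0, 0, 0]}, {"grip": 0.4, "linear": [85, -40, -110], "rot": [0, 0, 0]}, {"grip": 0.4, "linear": [135, -64, -110], "rot": [0, 0, 0]}, {"grip": 0.4, "linear": [185, -87, -110], "rot": [0, 0, 0]}, {"grip": 0.4, "linear": [235, -111, -110], "rot": [0, 0, 0]}, {"grip": 0.4, "linear": [285, -135, -110], "rot": [0, 0, 0]}, {"grip": 0.4, "linear": [325, -154, -110], "rot": [0, 0, 0]}]}}

```text
clock: 14.55
position: [585.8, -65.5, 154.4]
ee_rot: [-0.707, 0.708, 0.001, -0.0]
contact_force: [0.3, 0.4, -2.4]
gripper_width: 54.8
grasp_force: 63.9
```

Emit:
{"op": "arm_command", "data": {"rows": [{"grip": 0.4, "linear": [30, -14, 0], "rot": [0, 0, 0]}, {"grip": 0.4, "linear": [50, -24, 0], "rot": [0, 0, 0]}, {"grip": 0.4, "linear": [60, -28, 5], "rot": [0, 0, 0]}, {"grip": 0.4, "linear": [60, -28, 30], "rot": [0, 0, 0]}, {"grip": 0.4, "linear": [60, -28, 60], "rot": [0, 0, 0]}, {"grip": 0.4, "linear": [60, -28, 80], "rot": [0, 0, 0]}, {"grip": 0.4, "linear": [60, -28, 91], "rot": [0, 0, 0]}, {"grip": 0.4, "linear": [60, -28, 95], "rot": [0, 0, 0]}, {"grip": 0.4, "linear": [60, -28, 96], "rot": [0, 0, 0]}, {"grip": 0.4, "linear": [60, -28, 96], "rot": [0, 0, 0]}]}}

```text
clock: 15.8
position: [614.3, -123.5, 60.1]
ee_rot: [0.707, -0.707, 0.001, -0.001]
contact_force: [-0.2, -0.3, -1.4]
gripper_width: 55.4
grasp_force: 63.9
```

Emit:
{"op": "arm_command", "data": {"rows": [{"grip": 0.4, "linear": [0, 0, 1], "rot": [0, 0, 0]}, {"grip": 0.4, "linear": [0, 0, 2], "rot": [0, 0, 0]}, {"grip": 0.4, "linear": [0, 0, 3], "rot": [0, 0, 0]}, {"grip": 0.4, "linear": [0, 0, 3], "rot": [0, 0, 0]}]}}

```text
clock: 16.3
position: [614.0, -123.7, 57.5]
ee_rot: [0.707, -0.707, 0.0, -0.0]
contact_force: [-2.0, 0.1, 5.9]
gripper_width: 54.9
grasp_force: 64.7
```

Contact. Release, rise, then go to the cup.

Emit:
{"op": "arm_command", "data": {"rows": [{"grip": 0.75, "linear": [0, 0, 0], "rot": [0, 0, 0]}, {"grip": 0.85, "linear": [0, 0, 0], "rot": [0, 0, 0]}, {"grip": 1, "linear": [0, 0, 0], "rot": [0, 0, 0]}, {"grip": 1, "linear": [0, 0, 0], "rot": [0, 0, 0]}, {"grip": 1, "linear": [0, 0, 0], "rot": [0, 0, 0]}, {"grip": 1, "linear": [0, 0, -30], "rot": [0, 0, 0]}, {"grip": 1, "linear": [0, 0, -75], "rot": [0, 0, 0]}, {"grip": 1, "linear": [0, 0, -120], "rot": [0, 0, 0]}, {"grip": 1, "linear": [-20, 18, -150], "rot": [0, 0, 0]}, {"grip": 1, "linear": [-60, 53, -150], "rot": [0, 0, 0]}]}}

```text
clock: 17.55
position: [562.7, -63.6, 209.1]
ee_rot: [-0.706, 0.708, -0.002, 0.003]
contact_force: [-0.1, 1.5, -0.4]
gripper_width: 85.3
grasp_force: 0.0
```

Emit:
{"op": "arm_command", "data": {"rows": [{"grip": 1, "linear": [-40, 35, 0], "rot": [0, 0, 0]}, {"grip": 1, "linear": [-80, 70, 0], "rot": [0, 0, 0]}, {"grip": 1, "linear": [-120, 105, 0], "rot": [0, 0, 0]}, {"grip": 1, "linear": [-142, 124, 0], "rot": [0, 0, 0]}, {"grip": 1, "linear": [-142, 124, 0], "rot": [0, 0, 0]}, {"grip": 1, "linear": [-142, 124, 0], "rot": [0, 0, 0]}, {"grip": 1, "linear": [-142, 124, 0], "rot": [0, 0, 0]}]}}

```text
clock: 18.42
position: [437.3, 77.9, 206.2]
ee_rot: [-0.707, 0.708, -0.0, -0.0]
contact_force: [-0.1, -0.4, -0.2]
gripper_width: 85.6
grasp_force: 0.0
```

```bash
python3 - <<'E'
from h import *
st,im=wr('w3.png');print(st['position'])
for r in models.tip_of(im,'cup')[:2]: print(r['pixel'],at_z(im,r['pixel'],0,st))
for r in models.spot_in(im,'cup')[:2]: print(r)
E
```

```text
[437.34870114  77.92019208 206.19727458]
{'rect': [221.8, 138.1, 281.4, 210.4], 'score': 0.96}
{'rect': [49.8, 215.1, 129.4, 235.0], 'score': 0.71}
```

View pics/w3.png

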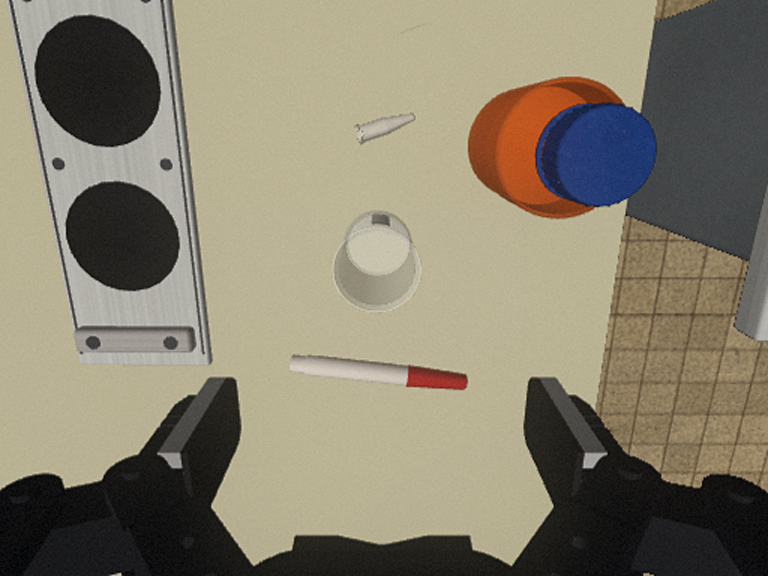

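The wrist view shows the beaker upright, rim ellipse centred at about (251,179) native.

```bash
python3 - <<'E'
from h import *
st=arm.read_state();im=imaging.get_image('wrist')
print(at_z(im,(251.3,178.8),70,st), at_z(im,(251.3,150.5),70,st)[1]-at_z(im,(251.3,208),70,st)[1])
print(at_z(im,(252.5,162.5),2,st))
E
```

```text
[439.25158849  79.74714148  70.        ] -52.30404522164058
[438.58673424  81.2958728    2.        ]
```

Emit:
{"op": "arm_command", "data": {"rows": [{"grip": 1, "linear": [-1.6, -2, 45], "rot": [0, 0, 0]}, {"grip": 1, "linear": [-1.6, -2, 95], "rot": [0, 0, 0]}, {"grip": 1, "linear": [-1.6, -2, 135], "rot": [0, 0, 0]}, {"grip": 1, "linear": [-1.6, -2, 165], "rot": [0, 0, 0]}, {"grip": 1, "linear": [-1.6, -2, 180], "rot": [0, 0, 0]}, {"grip": 1, "linear": [-1.6, -2, 186], "rot": [0, 0, 0]}, {"grip": 1, "linear": [-1.6, -2, 186], "rot": [0, 0, 0]}]}}

```text
clock: 19.5
position: [439.0, 80.0, 20.3]
ee_rot: [-0.707, 0.707, -0.0, -0.0]
contact_force: [0.9, 0.6, -0.8]
gripper_width: 85.7
grasp_force: 0.0
```

Emit:
{"op": "arm_command", "data": {"rows": [{"grip": 0.75, "linear": [0, 0, 0], "rot": [0, 0, 0]}, {"grip": 0.65, "linear": [0, 0, 0], "rot": [0, 0, 0]}, {"grip": 0.4, "linear": [0, 0, 0], "rot": [0, 0, 0]}, {"grip": 0.4, "linear": [0, 0, 0], "rot": [0, 0, 0]}, {"grip": 0.4, "linear": [0, 0, 0], "rot": [0, 0, 0]}, {"grip": 0.4, "linear": [0, 0, 0], "rot": [0, 0, 0]}, {"grip": 0.4, "linear": [0, 0, 0], "rot": [0, 0, 0]}]}}

```text
clock: 20.38
position: [439.5, 80.4, 21.2]
ee_rot: [0.707, -0.707, 0.0, -0.001]
contact_force: [0.3, 0.3, 5.7]
gripper_width: 50.1
grasp_force: 61.0
```

Emit:
{"op": "arm_command", "data": {"rows": [{"grip": 0.4, "linear": [0, 0, -15], "rot": [0, 0, 0]}, {"grip": 0.4, "linear": [0, 0, -45], "rot": [0, 0, 0]}, {"grip": 0.4, "linear": [8, -13, -60], "rot": [0, 0, 0]}, {"grip": 0.4, "linear": [28, -47, -60], "rot": [0, 0, 0]}, {"grip": 0.4, "linear": [53, -89, -60], "rot": [0, 0, 0]}, {"grip": 0.4, "linear": [78, -131, -60], "rot": [0, 0, 0]}, {"grip": 0.4, "linear": [98, -165, -60], "rot": [0, 0, 0]}, {"grip": 0.4, "linear": [104, -176, -60], "rot": [0, 0, 0]}, {"grip": 0.4, "linear": [104, -176, -60], "rot": [0, 0, 0]}, {"grip": 0.4, "linear": [104, -176, -45], "rot": [0, 0, 0]}]}}

```text
clock: 21.62
position: [614.5, -23.2, 65.9]
ee_rot: [0.707, -0.707, 0.0, -0.001]
contact_force: [-0.5, -0.7, -1.4]
gripper_width: 50.0
grasp_force: 62.1
```

Emit:
{"op": "arm_command", "data": {"rows": [{"grip": 0.4, "linear": [0, 0, 15], "rot": [0, 0, 0]}, {"grip": 0.4, "linear": [0, 0, 26], "rot": [0, 0, 0]}, {"grip": 0.4, "linear": [0, 0, 31], "rot": [0, 0, 0]}, {"grip": 0.4, "linear": [0, 0, 31], "rot": [0, 0, 0]}, {"grip": 0.4, "linear": [0, 0, 32], "rot": [0, 0, 0]}, {"grip": 0.4, "linear": [0, 0, 33], "rot": [0, 0, 0]}, {"grip": 0.4, "linear": [0, 0, 34], "rot": [0, 0, 0]}, {"grip": 0.4, "linear": [0, 0, 34], "rot": [0, 0, 0]}]}}

```text
clock: 22.62
position: [615.2, -24.0, 32.3]
ee_rot: [0.707, -0.707, 0.0, -0.0]
contact_force: [-1.5, -0.7, 5.4]
gripper_width: 49.8
grasp_force: 61.9
```

Emit:
{"op": "arm_command", "data": {"rows": [{"grip": 0.7, "linear": [0, 0, 0], "rot": [0, 0, 0]}, {"grip": 0.8, "linear": [0, 0, 0], "rot": [0, 0, 0]}, {"grip": 1, "linear": [0, 0, 0], "rot": [0, 0, 0]}, {"grip": 1, "linear": [0, 0, 0], "rot": [0, 0, 0]}, {"grip": 1, "linear": [0, 0, 0], "rot": [0, 0, 0]}, {"grip": 1, "linear": [0, 0, -25], "rot": [0, 0, 0]}, {"grip": 1, "linear": [0, 0, -75], "rot": [0, 0, 0]}, {"grip": 1, "linear": [0, 0, -130], "rot": [0, 0, 0]}, {"grip": 1, "linear": [0, 0, -180], "rot": [0, 0, 0]}, {"grip": 1, "linear": [10, 20, -200], "rot": [0, 0, 0]}]}}

```text
clock: 23.88
position: [596.7, -33.6, 235.0]
ee_rot: [0.707, -0.707, 0.002, -0.003]
contact_force: [0.3, 0.2, -0.2]
gripper_width: 85.3
grasp_force: 0.0
```

Emit:
{"op": "arm_command", "data": {"rows": [{"grip": 1, "linear": [30, 40, 0], "rot": [0, 0, 0]}, {"grip": 1, "linear": [70, 75, 0], "rot": [0, 0, 0]}, {"grip": 1, "linear": [110, 105, 0], "rot": [0, 0, 0]}, {"grip": 1, "linear": [150, 130, 10], "rot": [0, 0, 0]}, {"grip": 1, "linear": [190, 150, 25], "rot": [0, 0, 0]}, {"grip": 1, "linear": [218, 162, 40], "rot": [0, 0, 0]}, {"grip": 1, "linear": [218, 162, 50], "rot": [0, 0, 0]}, {"grip": 1, "linear": [218, 162, 50], "rot": [0, 0, 0]}, {"grip": 1, "linear": [218, 162, 50], "rot": [0, 0, 0]}]}}

```text
clock: 25.0
position: [433.6, -251.4, 181.8]
ee_rot: [0.708, -0.707, 0.0, -0.0]
contact_force: [0.3, -0.2, -0.4]
gripper_width: 85.5
grasp_force: 0.0
```

```bash
python3 - <<'E'
from h import *
st,im=wr('w4.png');print(st['position'])
hsv=cv2.cvtColor(im['frame'],cv2.COLOR_RGB2HSV)
caps(im,st,13,((0,35,100),(14,120,255)))
for r in models.spot_in(im,'dish')[:2]: print(r, at_z(im,((r['rect'][0]+r['rect'][2])/2,(r['rect'][1]+r['rect'][3])/2),10,st))
E
```

```text
[ 433.61447537 -251.39142378  181.82104986]
[252. 164.] [227, 139, 51, 51, 1895] [ 435.4 -254.7   13. ]
{'rect': [220.6, 134.8, 281.1, 194.7], 'score': 0.63} [ 436.68955571 -253.42476397   10.        ]
{'rect': [0.9, 159.6, 108.0, 278.8], 'score': 0.33} [ 638.41273327 -195.7609238    10.        ]
```

View pics/w4.png

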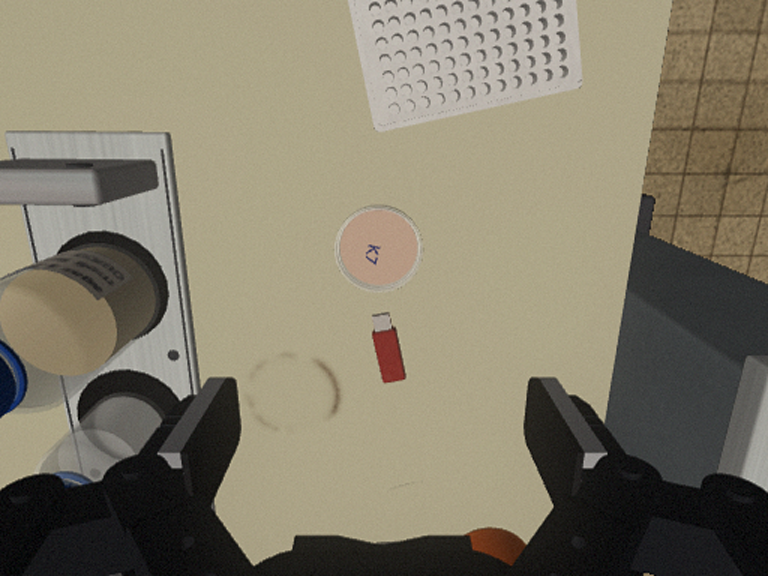

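The pink dish is at (252,164) native, centre about (435,−253.5). The large and small bottles stand on their pads. Descending low around the dish.

Emit:
{"op": "arm_command", "data": {"rows": [{"grip": 1, "linear": [1.5, -2.5, 45], "rot": [0, 0, 0]}, {"grip": 1, "linear": [1.5, -2.5, 95], "rot": [0, 0, 0]}, {"grip": 1, "linear": [1.5, -2.5, 135], "rot": [0, 0, 0]}, {"grip": 1, "linear": [1.5, -2.5, 160], "rot": [0, 0, 0]}, {"grip": 1, "linear": [1.5, -2.5, 175], "rot": [0, 0, 0]}, {"grip": 1, "linear": [1.5, -2.5, 180], "rot": [0, 0, 0]}, {"grip": 0.85, "linear": [1.5, -2.5, 183], "rot": [0, 0, 0]}, {"grip": 0.78, "linear": [1.5, -2.5, 183], "rot": [0, 0, 0]}, {"grip": 0.78, "linear": [1.5, -2.5, 183], "rot": [0, 0, 0]}]}}

```text
clock: 26.22
position: [435.8, -253.6, -1.0]
ee_rot: [0.707, -0.707, 0.001, -0.0]
contact_force: [0.5, 0.4, -0.2]
gripper_width: 66.6
grasp_force: 0.0
```

Emit:
{"op": "arm_command", "data": {"rows": [{"grip": 0.7, "linear": [0, 0, 0], "rot": [0, 0, 0]}, {"grip": 0.65, "linear": [0, 0, 0], "rot": [0, 0, 0]}, {"grip": 0.5, "linear": [0, 0, 0], "rot": [0, 0, 0]}, {"grip": 0.5, "linear": [0, 0, 0], "rot": [0, 0, 0]}, {"grip": 0.5, "linear": [0, 0, 0], "rot": [0, 0, 0]}, {"grip": 0.5, "linear": [0, 0, 0], "rot": [0, 0, 0]}]}}

```text
clock: 26.98
position: [435.6, -253.5, -0.6]
ee_rot: [0.707, -0.707, 0.0, -0.0]
contact_force: [-1.8, 1.7, 9.1]
gripper_width: 53.5
grasp_force: 61.5
```

Emit:
{"op": "arm_command", "data": {"rows": [{"grip": 0.5, "linear": [0, 0, -8], "rot": [0, 0, 0]}, {"grip": 0.5, "linear": [0, 0, -35], "rot": [0, 0, 0]}, {"grip": 0.5, "linear": [0, 0, -85], "rot": [0, 0, 0]}, {"grip": 0.5, "linear": [0, 0, -135], "rot": [0, 0, 0]}, {"grip": 0.5, "linear": [-15, -8, -160], "rot": [0, 0, 0]}, {"grip": 0.5, "linear": [-55, -30, -160], "rot": [0, 0, 0]}, {"grip": 0.5, "linear": [-105, -57, -160], "rot": [0, 0, 0]}, {"grip": 0.5, "linear": [-155, -85, -160], "rot": [0, 0, 0]}, {"grip": 0.5, "linear": [-205, -112, -160], "rot": [0, 0, 0]}, {"grip": 0.5, "linear": [-255, -139, -160], "rot": [0, 0, 0]}]}}

```text
clock: 28.22
position: [574.8, 3.3, 158.6]
ee_rot: [0.707, -0.707, 0.0, -0.0]
contact_force: [0.7, 0.5, 0.6]
gripper_width: 54.0
grasp_force: 63.1
```

Emit:
{"op": "arm_command", "data": {"rows": [{"grip": 0.5, "linear": [-40, -22, 0], "rot": [0, 0, 0]}, {"grip": 0.5, "linear": [-64, -36, 0], "rot": [0, 0, 0]}, {"grip": 0.5, "linear": [-74, -41, 10], "rot": [0, 0, 0]}, {"grip": 0.5, "linear": [-74, -41, 50], "rot": [0, 0, 0]}, {"grip": 0.5, "linear": [-74, -41, 90], "rot": [0, 0, 0]}, {"grip": 0.5, "linear": [-74, -41, 120], "rot": [0, 0, 0]}, {"grip": 0.5, "linear": [-74, -41, 132], "rot": [0, 0, 0]}, {"grip": 0.5, "linear": [-74, -41, 132], "rot": [0, 0, 0]}, {"grip": 0.5, "linear": [-74, -41, 132], "rot": [0, 0, 0]}]}}

```text
clock: 29.35
position: [616.2, 75.6, 27.7]
ee_rot: [0.707, -0.707, 0.001, -0.001]
contact_force: [-0.2, -0.6, 0.2]
gripper_width: 53.1
grasp_force: 63.1
```

```bash
python3 - <<'E'
from h import *
st,im=wr('w5.png');print(st['position'],st['contact_force'],st['gripper_width'])
E
```

```text
[616.22965134  75.6149665   27.72147883] [-0.20821129 -0.56702498  0.20769554] 53.108550079095814
```

View pics/w5.png

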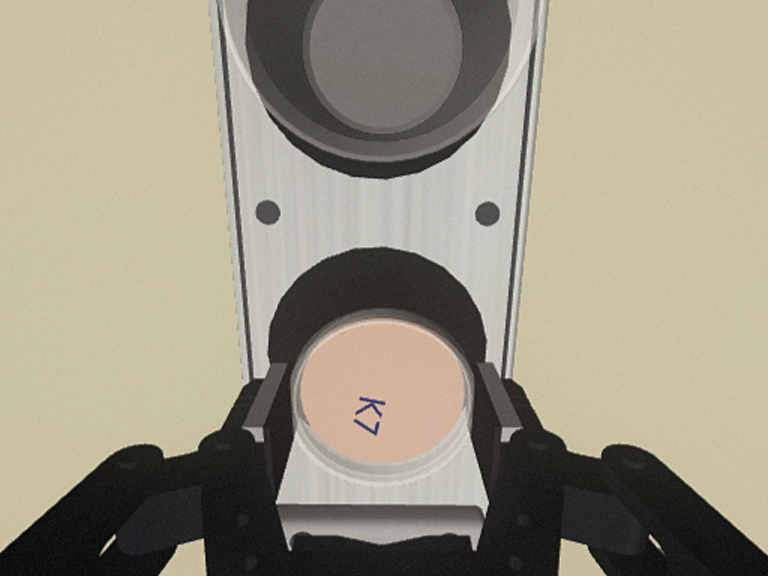

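```bash
python3 - <<'E'
from h import *
st=arm.read_state();im=imaging.get_image('wrist')
print(at_z(im,(255.3,261.3),42,st), 'pad far edge',at_z(im,(255,165),11,st),'edges',at_z(im,(179.5,225),11,st),at_z(im,(323.5,225),11,st))
E
```

```text
[615.18180189  71.39645221  42.        ] pad far edge [615.36719395  35.9798826   11.        ] edges [654.743416   68.1423017  11.       ] [579.68116203  68.05809174  11.        ]
```

The dish is held level over pad 1, with the cup centred on pad 2. Lowering gently.

Emit:
{"op": "arm_command", "data": {"rows": [{"grip": 0.5, "linear": [-1, 0, 7], "rot": [0, 0, 0]}, {"grip": 0.5, "linear": [-1, 0, 12], "rot": [0, 0, 0]}, {"grip": 0.5, "linear": [-1, 0, 14], "rot": [0, 0, 0]}, {"grip": 0.5, "linear": [-1, 0, 15], "rot": [0, 0, 0]}, {"grip": 0.5, "linear": [-1, 0, 16], "rot": [0, 0, 0]}, {"grip": 0.5, "linear": [-1, 0, 16.5], "rot": [0, 0, 0]}, {"grip": 0.5, "linear": [-1, 0, 16.5], "rot": [0, 0, 0]}]}}

```text
clock: 30.32
position: [615.4, 76.5, 10.6]
ee_rot: [0.707, -0.707, 0.0, -0.0]
contact_force: [-3.5, -1.0, 6.0]
gripper_width: 53.4
grasp_force: 63.6
```

Emit:
{"op": "arm_command", "data": {"rows": [{"grip": 0.7, "linear": [0, 0, 0], "rot": [0, 0, 0]}, {"grip": 0.76, "linear": [0, 0, 0], "rot": [0, 0, 0]}, {"grip": 0.85, "linear": [0, 0, -1], "rot": [0, 0, 0]}, {"grip": 0.95, "linear": [0, 0, -2], "rot": [0, 0, 0]}, {"grip": 1, "linear": [0, 0, -5], "rot": [0, 0, 0]}, {"grip": 1, "linear": [0, 0, -30], "rot": [0, 0, 0]}, {"grip": 1, "linear": [0, 0, -80], "rot": [0, 0, 0]}, {"grip": 1, "linear": [0, 0, -140], "rot": [0, 0, 0]}, {"grip": 1, "linear": [0, 0, -200], "rot": [0, 0, 0]}, {"grip": 1, "linear": [0, 0, -220], "rot": [0, 0, 0]}]}}

```text
clock: 31.58
position: [617.0, 76.9, 235.5]
ee_rot: [0.707, -0.707, 0.002, -0.004]
contact_force: [-0.1, -0.1, -0.2]
gripper_width: 85.4
grasp_force: 0.0
```

Emit:
{"op": "arm_command", "data": {"rows": [{"grip": 1, "linear": [-50, 50, 0], "rot": [0, 0, 0]}, {"grip": 1, "linear": [-100, 100, 0], "rot": [0, 0, 0]}, {"grip": 1, "linear": [-150, 150, 0], "rot": [0, 0, 0]}, {"grip": 1, "linear": [-190, 180, 0], "rot": [0, 0, 0]}, {"grip": 1, "linear": [-240, 200, 0], "rot": [0, 0, 0]}, {"grip": 1, "linear": [-290, 210, 0], "rot": [0, 0, 0]}, {"grip": 1, "linear": [-330, 210, 0], "rot": [0, 0, 0]}, {"grip": 1, "linear": [-330, 210, 0], "rot": [0, 0, 0]}]}}

```text
clock: 32.58
position: [404.7, 408.9, 229.4]
ee_rot: [0.708, -0.706, -0.0, 0.0]
contact_force: [0.3, -1.4, -0.1]
gripper_width: 85.3
grasp_force: 0.0
```

```bash
python3 - <<'E'
from h import *
im=imaging.get_image('top');save(im,'t6.png',4,(205,125,400,225))
T={'dish':(615.4,75.5,11),'cup':(614.7,-24.3,11),'small_bottle':(614.1,-124,11),'large_bottle':(613.5,-223.7,11)}
for c in ['top','scene']:
    im=imaging.get_image(c)
    for q in T:
        print(c,q,[(at_z(im,r['pixel'],11)[:2]-T[q][:2]).round(1).tolist() for r in models.tip_of(im,q)[:3]])
    hsv=cv2.cvtColor(im['frame'],cv2.COLOR_RGB2HSV)
    caps2=cv2.inRange(hsv,(0,35,80),(14,120,255))
    n,l,s,ce=cv2.connectedComponentsWithStats(caps2)
    for i in range(1,n):
        p=at_z(im,ce[i],23)
        if s[i,4]>40 and abs(p[0]-615)<40 and abs(p[1]-75)<40: print('pink',p,s[i])
    if c=='scene': save(im,'s6.png',4,(160,60,340,210))
E
```

```text
top dish [[-7.9, 1.2]]
top cup [[-3.9, -15.0]]
top small_bottle [[-7.0, 5.8]]
top large_bottle [[1.8, 7.2], [-266.6, 240.3]]
pink [610.8618064   76.90620179  23.        ] [237 148  19  19 266]
scene dish []
scene cup [[1.9, 3.2]]
scene small_bottle [[-5.5, 9.0]]
scene large_bottle [[4.1, 0.7], [0.2, 196.2]]
```

View pics/t6.png

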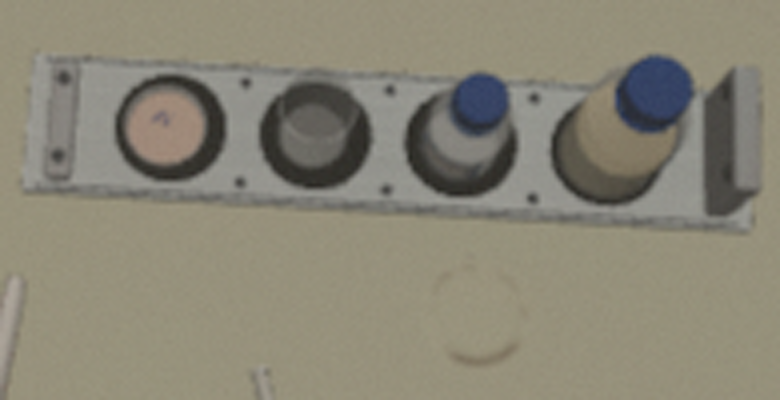

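View pics/s6.png

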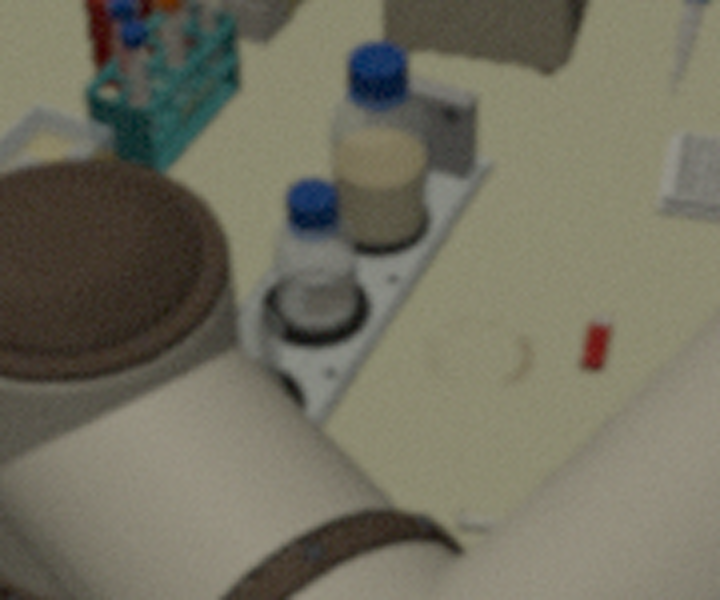

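Order is right and all four are standing. The top view suggests the dish may be about 4 mm off in x, so I'll check it from near.

Emit:
{"op": "arm_command", "data": {"rows": [{"grip": 1, "linear": [45, -10, 0], "rot": [0, 0, 0]}, {"grip": 1, "linear": [95, -30, 0], "rot": [0, 0, 0]}, {"grip": 1, "linear": [145, -60, 0], "rot": [0, 0, 0]}, {"grip": 1, "linear": [190, -100, 0], "rot": [0, 0, 0]}, {"grip": 1, "linear": [235, -140, 0], "rot": [0, 0, 0]}, {"grip": 1, "linear": [280, -175, 0], "rot": [0, 0, 0]}, {"grip": 1, "linear": [330, -210, 10], "rot": [0, 0, 0]}, {"grip": 1, "linear": [330, -210, 20], "rot": [0, 0, 0]}, {"grip": 1, "linear": [330, -210, 20], "rot": [0, 0, 0]}, {"grip": 1, "linear": [330, -210, 20], "rot": [0, 0, 0]}]}}

```text
clock: 34.38
position: [615.1, 77.5, 210.4]
ee_rot: [0.708, -0.707, 0.0, -0.0]
contact_force: [-0.1, -0.3, 0.7]
gripper_width: 85.4
grasp_force: 0.0
```

```bash
python3 - <<'E'
from h import *
st,im=wr('w7.png');print(st['position'])
caps(im,st,22,((0,30,80),(14,140,255)))
g=im['frame'].max(axis=2);m=(g<60).astype(np.uint8)
n,l,s,ce=cv2.connectedComponentsWithStats(m)
for i in range(1,n):
    if s[i,4]>400: print(s[i],ce[i])
E
```

```text
[615.06925807  77.48979283 210.41658883]
[254. 161.] [230, 138, 50, 49, 1806] [614.8  75.9  22. ]
[ 212   12   81   86 1373] [249.49380918  64.14493809]
[  33   18   57  135 2591] [61.73562331 83.19992281]
[221  20  56  62 552] [242.48731884  41.15036232]
[ 216  121   73   72 1617] [247.86209029 146.4724799 ]
[    0   252   512   132 29411] [250.66648533 343.19842916]
```

View pics/w7.png

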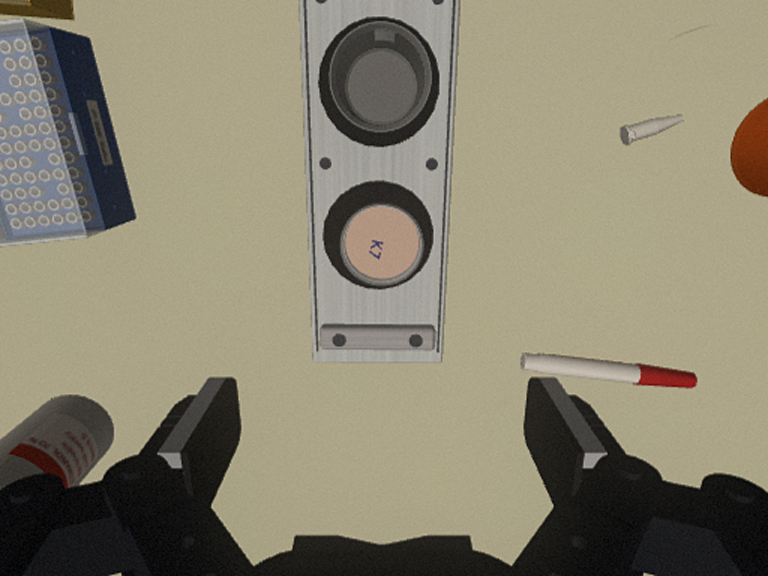

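Near view: the dish is flat on pad 1, about 3 mm from centre and well inside the pad. The cup is centred on pad 2. All four are standing and the arm is clear, so I'm handing in.

```bash
python3 -c "
from bench import job
print(job.job_done())"
```

```text
the job is handed in; nothing more can be done
None
```

The job is handed in at about 34 s: large bottle on pad 4 by the tall plate, then the small bottle, beaker and dish down to pad 1, all standing upright, with the dish about 3 mm off its pad's centre.

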